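Test and reset the earth-leakage switch under the basin

ROBOT

A 6-joint arm with a two-finger parallel gripper is mounted at the origin on the work surface. World frame = base frame: x ahead of the robot, y to its left, z up, the work surface at z = 0. Lengths are in m, angles in rad, forces in N, time in s.
With the tool pointing down it reaches from about 0.3 to 0.775 m from the base axis. Payload 14.6 kg.
Tool frame: the origin (TCP) lies on the centre line of the jaws, within the pads' length; the fingertips stand 11 mm ahead of it and the grasp point (between the pads) lies 8 mm behind it; z points along the fingers, y is the line along which they close (so a half turn about z gives the same grasp; the last joint's range is limited). The gripper opens to 94 mm and grips with 3 to 60 N. Pads are 16 mm wide; open, the fingers measure 119 mm over their backs; the gripper's body (75 mm by 177 mm) begins 78 mm behind the grasp point.
Start: joints at [-1.355, 0.3, 1.521, -0, 1.321, -0.067], TCP at [0.153, -0.528, 0.216] pointing down, gripper open.
Joint ranges: [-3.03, 3.03], [-0.79, 2.21], [0.23, 2.52], [-1.04, 4.18], [0, 3.07], [-2.55, 2.55]. Speed limits (rad/s): [2.22, 2.22, 2.57, 3.14, 3.14, 3.14].

INTERFACE

Orientations are given as a unit quaternion [x, y, z, w].
In Python, from station import bot, workorder, capture gives the robot as it stands (bot), with the cameras as plain functions and the job (workorder).
- The arm moves only by the tool jog_arm, called after "Call:" as name(argument=value, ...) on one line, values as JSON. Schema: {"type":"object","properties":{"moves":{"type":"array","items":{"type":"number"},"minItems":5,"maxItems":100},"squeeze":{"type":"number"},"only":{"type":"string"},"quiet":{"type":"boolean"},"lines":{"type":"string"}},"required":["moves"],"additionalProperties":false}. moves is one flat list of numbers that holds 1 to 20 rows one after another, with no inner brackets; each row has 5 numbers: the finger opening in m, then dx, dy, dz in normalised numbers (1 is 0.5 m), then a turn about the tool's z in shares of 2 pi rad (1.0 is 2 pi rad); each row shifts and turns the commanded pose from where the row before left it, along the tool's axes as they then stand; what a row does not reach is not made up. A row lasts 1/12 s, in which the tool goes at most 0.0417 m and 0.125 rad, less where a joint would pass 70% of its speed; a pose out of reach is approached as far as the arm can. The fingers move at their own pace and stop on an object; squeeze is the grip in N (left out, the last holds). Time passes only in rows, so rows that do not move let the fingers close. The tool returns the time, the measured TCP pose, the force, the opening and the grip force at its end. only (a regular expression) keeps the lines of the reply that match it, lines (a string "A,B") keeps lines A to B, and quiet returns only ok. Shift and turn numbers lie between -1 and 1, and a call with a number outside is refused. Input that does not fit is refused with a message, and nothing moves.
- bot.sense(): the state, without advancing time (a new reading comes with each control period).
- capture(name): name is "side" or "top"; returns a dict with "frame" (420x560x3 uint8, red, green, blue), "vertical_fov" (degrees; the focal length in pixels is half the picture's height over the tangent of half this angle, whatever the lens; pixels are square), "cx", "cy" (the principal point, pixels), "k1" (the pictures are not rectified: a ray, as slopes to the right and down, at radius r is drawn at 1 + k1 r^2 times it, then the intrinsics apply), "extrinsics" (4x4, takes a point from world to camera coordinates). Camera axes: x right, y up, looking along -z (the intrinsics and any distortion apply to the point x, -y, -z); pixel columns grow to the right and rows downward; lengths in m; the calibration is good to about 2 mm. A picture is of the moment at which its call begins. There is no depth.
- workorder.close_job(): hands the job in; it is judged then, once.
The state is a dict: "time": time; "joint_pos": joint angles; "qd": joint speeds; "joint_torque": joint torques, N m; "tool_pos": TCP position; "eef_rot": TCP orientation; "force": force on the tool from outside, world axes, zero at the start; "moment": the same for the moment, N m; "width": finger opening in m; "finger_force": force on a finger pad.
Only numpy, scipy, OpenCV 4.12 (cv2) and the standard library are available. Lean on these libraries where they do the work, as an engineer would, in place of code of your own. Each camera call takes 0.05 s, during which the arm holds its last target. There are 200 camera calls.

TASK

Do the monthly safety check on the earth-leakage switch in the small switch box under the basin: press its test button so that its lever drops by itself, lift that lever fully back up until it stays up, and then swing the clear cover of the box completely shut. Leave the breaker beside it switched on, and do not knock over or shift the cup, the squeeze bottle or the soap dish.

Things in the scene. Friction and masses are not known exactly. Their poses are not given: they have to be found in the camera images.
- enclosure: Grey switch box, 190 x 150 x 75 mm, fixed, its front plate leaning 15 deg to the robot. Origin: centre of the plate, 102 mm above the ledge; x uphill along the plate (190 mm side), y left, z out of it. Below, 'at' = mm in this frame. White noses, x -22.5 to 22.5, stand 4 mm out: wide earth-leakage switch on the right (y -54 to 18), breaker on the left (y 18 to 54). Conduits leave uphill.
- test_button (a joint): Travel of the test button: 0 when out, 0.004 m when fully in; a spring returns it. It moves straight into the box (enclosure -z). Pressing takes 4 to 5 N; near the end of its travel (about 3 mm in) the lever trips by itself, within about 0.5 s.
- test_button_top (a point): Centre of the button's outer face, at (-7, 0, 9). A small black block on the wide white switch, 8 mm (x) by 10 mm (y), standing 5 mm out of the nose. The levers begin 27 mm to its right and 23 mm to its left.
- rcd_lever (a joint): Earth-leakage lever: 0 = up (ON, leaning 0.6 rad uphill), 1.1 rad = dropped (leaning 0.5 rad downhill). Over-centre toggle: below about 0.35 rad it snaps to 0 by itself, above it to 1.1. Lifting it from the bottom takes about 2 N at the tip, less and less towards 0.35 rad; about 1 N at the tip would knock it off again.
- rcd_lever_tip (a point): Middle of the lever's end: a black bar 18 mm wide (along y), 7 mm thick, turning about an axis along y through (0, -36, -1), its end 23 mm from the axis. Up: tip at (13, -36, 18); dropped: (-11, -36, 19). Smooth hard plastic. Dropped, its downhill side overhangs, so the tip rises a few mm as it is pushed uphill from there.
- breaker (a joint): Lever of the two-pole breaker: 0 = up (on), 1.1 rad = down (off). It starts on and stays where it is put. To be left on.
- breaker_tip (a point): Middle of the end of the breaker's lever, at (13, 36, 18) when on: shaped and turning like the other lever but 26 mm wide, axis through (0, 36, -1).
- cover (a joint): Opening angle of the clear cover: 0 = shut on the plate, 1.57 = square to the plate, up to 2.3 rad = leaning out to the left. Starts between 1.8 and 2.2. The stiff hinge (0.13 N m) holds it at any angle; it moves with 1 to 2 N near its free edge.
- cover_hinge (a point): Middle of the cover's hinge axis, which runs along enclosure x at (0, 73, 3), the left edge of the box. Its axes are the cover's: parallel to the enclosure's when shut; the cover reaches from the hinge along its own -y.
- cover_edge (a point): Middle of the cover's free edge, on its outer face; at (0, -65, 24) when shut. The cover is a clear shallow dome of 3 mm plastic, 122 mm along x (-61 to 61), 138 mm from hinge to free edge, its outer face 21 mm outside the hinge axis, with a grey finger tab (12 mm deep, 40 mm long) on the free edge.
- cup: White ceramic toothbrush cup, 76 mm wide, 100 mm high, loose; origin at the centre of its underside. Bystander.
- squeeze_bottle: Closed turquoise squeeze bottle, 60 mm wide, 173 mm high, loose; origin at the centre of its underside. Bystander.
- soap_dish: Steel soap dish with a bar of soap, 90 x 130 x 26 mm, loose; origin at the centre of its underside. Bystander.

How it is judged:
By the outcome, as a careful person would: the job done as asked, in the order asked, and still so for the second after the job is handed in, with the robot touching nothing.
It also fails if it takes over 61 s, if anything falls off the work surface, if the arm or the gripper's body presses on something with over 40 N, if the wrist force passes 120 N, or if a joint passes its speed limit or range.

## Working session

There is one attempt and no reset: what is moved stays moved. The work goes in short steps, Python scripts to look and compute and a tool call to move; the robot and the scene stay as the last step left them, time stands still between calls to the robot, and variables do not carry over. Pictures are saved under pics/ and viewed, at most 13 in all, crops included, and the job is handed in when it is done.

```bash
ls; mkdir -p pics
```

Run:
```python
from station import bot, workorder, capture
import cv2,json
s=bot.sense(); print(s)
for n in("side","top"):
    c=capture(n); f=c.pop("frame"); cv2.imwrite(f"pics/{n}0.png",f[:,:,::-1]); print(n,c)
```

```text
pics
station.py
{'time': 0.0, 'joint_pos': array([-1.35461592e+00,  3.00466519e-01,  1.52154613e+00,  3.12437478e-05,
        1.32070935e+00, -6.66037457e-02]), 'qd': array([-4.84286598e-05,  8.79266156e-04, -2.07083224e-04, -2.49604951e-04,
       -1.44587442e-03,  2.09435516e-04]), 'joint_torque': array([-3.65709147e-04, -5.31801331e+01, -3.52737486e+01,  7.08160177e-02,
        2.43837299e-02, -1.34947290e-04]), 'tool_pos': array([ 0.15341827, -0.52792148,  0.21590362]), 'eef_rot': array([ 9.90021170e-01,  1.40917577e-01, -2.71000056e-05, -5.64222825e-04]), 'force': array([ 0.43457963, -0.33922467, -0.23658685]), 'moment': array([0.01766082, 0.0065156 , 0.03740222]), 'finger_force': 0.0, 'width': 0.09403023137983604}
side {'vertical_fov': 54.332401301611746, 'cx': 279.1089654818289, 'cy': 214.6500647242997, 'k1': -0.09611635368379919, 'extrinsics': array([[ 0.98258108, -0.18517656, -0.01562246, -0.50049127],
       [ 0.14266573,  0.6977905 ,  0.70195079, -0.14882228],
       [-0.11908363, -0.69195235,  0.71205409, -0.86437875],
       [ 0.        ,  0.        ,  0.        ,  1.        ]])}
top {'vertical_fov': 53.04405030557158, 'cx': 275.0956868628482, 'cy': 212.79500354808442, 'k1': -0.02055128660401624, 'extrinsics': array([[-2.07535219e-02, -9.99784609e-01, -1.65389173e-04,
         1.35185350e-02],
       [ 9.93748650e-01, -2.06463770e-02,  1.09714849e-01,
        -4.92577547e-01],
       [-1.09694632e-01,  2.11261425e-03,  9.93963090e-01,
        -9.56585149e-01],
       [ 0.00000000e+00,  0.00000000e+00,  0.00000000e+00,
         1.00000000e+00]])}
```

View pics/side0.png

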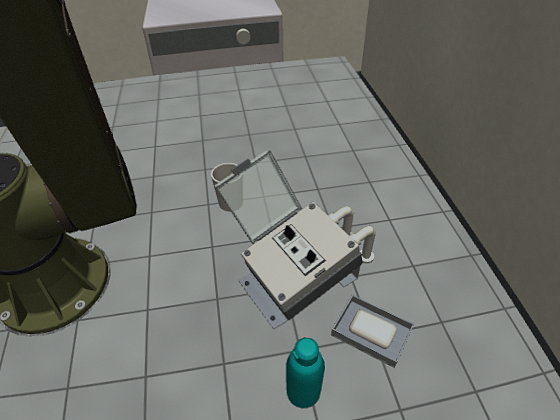

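View pics/top0.png

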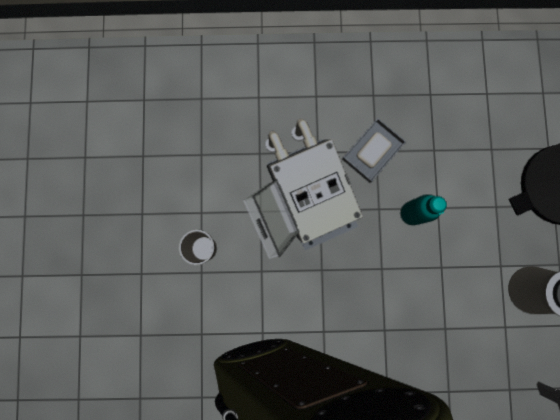

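Side view: the box is centred near (300,255), with the breaker lever near (287,233), the button near (295,250) and the RCD lever near (309,257). The cover's free edge is near (243,170), the cup at (227,185), the bottle at (305,375) and the dish at (372,330). Top view: the box is near (320,190), the cover leans left with its tab near (263,228), and the cup is at (198,247).

Run:
```python
import cv2,numpy as np
a=cv2.imread("pics/side0.png")[140:330,205:385]; b=cv2.imread("pics/top0.png")[110:270,235:375]
cv2.imwrite("pics/sc.png",cv2.resize(a[:150],None,fx=4,fy=4,interpolation=cv2.INTER_CUBIC))
cv2.imwrite("pics/tc.png",cv2.resize(b[:150],None,fx=4,fy=4,interpolation=cv2.INTER_CUBIC))
```

```text
(no output)
```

View pics/sc.png

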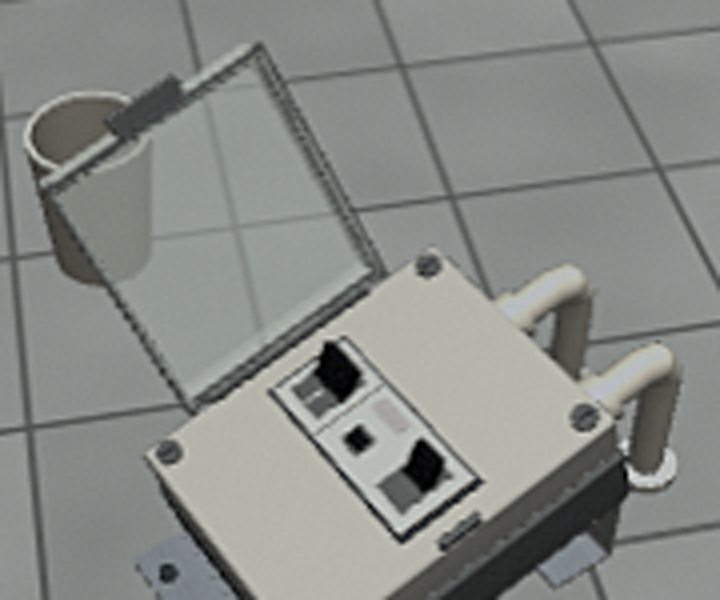

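View pics/tc.png

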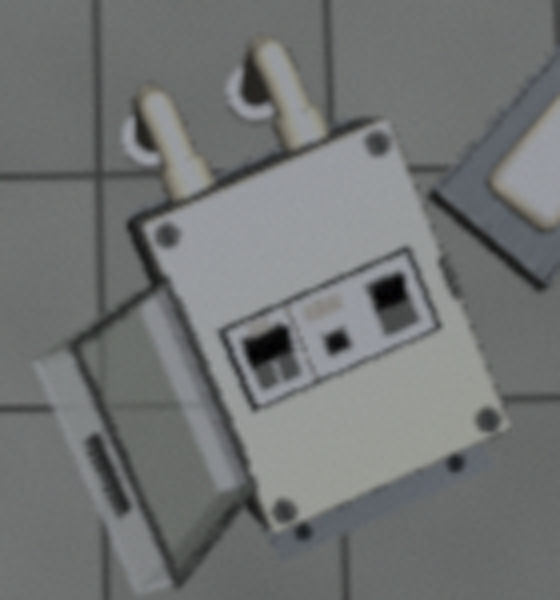

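Create h.py:
```python
import numpy as np
from scipy.optimize import least_squares
from scipy.spatial.transform import Rotation as R
cal={"side":(54.332401301611746,279.1089654818289,214.6500647242997,-0.09611635368379919,np.array([[ 0.98258108,-0.18517656,-0.01562246,-0.50049127],[0.14266573,0.6977905,0.70195079,-0.14882228],[-0.11908363,-0.69195235,0.71205409,-0.86437875]])),
"top":(53.04405030557158,275.0956868628482,212.79500354808442,-0.02055128660401624,np.array([[-2.07535219e-02,-9.99784609e-01,-1.65389173e-04,1.35185350e-02],[9.93748650e-01,-2.06463770e-02,1.09714849e-01,-4.92577547e-01],[-1.09694632e-01,2.11261425e-03,9.93963090e-01,-9.56585149e-01]]))}
def proj(n,P):
    fov,cx,cy,k1,E=cal[n]; f=210/np.tan(np.radians(fov/2))
    p=np.atleast_2d(P)@E[:,:3].T+E[:,3]; s=np.c_[p[:,0]/-p[:,2],p[:,1]/p[:,2]]
    s=s*(1+k1*(s**2).sum(1))[:,None]; return np.c_[cx+f*s[:,0],cy+f*s[:,1]]
def box(q): # x,y,z,yaw,lean
    return R.from_euler("ZY",[q[3],-q[4]])
def e2w(q,p): return box(q).apply(np.atleast_2d(p)/1e3)+q[:3]
def cov(a,p): # cover-frame mm (rel. hinge) -> enclosure mm; opens out of plate
    c,s=np.cos(a),np.sin(a); p=np.atleast_2d(p)
    return np.c_[p[:,0],73+c*p[:,1]+s*p[:,2],3-s*p[:,1]+c*p[:,2]]
```

Create fit.py:
```python
from h import *
S=[((22.5,54,4),345,338),((22.5,-54,4),481,482),((-22.5,-54,4),403,541),((-22.5,54,4),272,390),((-7,0,8),359,438),((-95,75,0),148,458),((95,75,0),437,250),((95,-75,0),615,425)]
T=[((22.5,54,4),221,330),((22.5,-54,4),410,250),((-22.5,-54,4),439,326),((-22.5,54,4),256,409),((-7,0,8),337,342),((95,75,0),138,220),((95,-75,0),388,120),((-95,-75,0),508,427),((-95,75,0),272,530)]
g=lambda L,o:(np.array([l[0] for l in L]),np.array([[l[1]/4+o[0]-.375,l[2]/4+o[1]-.375] for l in L]))
sp,su=g(S,(205,140)); tp,tu=g(T,(235,110))
def r(q): return np.r_[(proj("side",e2w(q,sp))-su).ravel(),(proj("top",e2w(q,tp))-tu).ravel()]
o=least_squares(r,[.5,0,.1,.3,.26],loss="soft_l1"); print(o.x,np.degrees(o.x[3:])); print(r(o.x).reshape(-1,2).round(1).tolist())
q=o.x
CS=[((61,-138,21),258,43),((-61,-138,21),42,188),((0,-144,19),148,106)]
CT=[((0,-144,19),107,475)]
csp,csu=g(CS,(205,140)); ctp,ctu=g(CT,(235,110))
rc=lambda a:np.r_[(proj("side",e2w(q,cov(a[0],csp)))-csu).ravel(),(proj("top",e2w(q,cov(a[0],ctp)))-ctu).ravel()]
c=least_squares(rc,[2.0]); print(c.x,rc(c.x).reshape(-1,2).round(1).tolist())
for n,p in dict(btn=(-7,0,9),rcd=(13,-36,18),drop=(-11,-36,19),brk=(13,36,18)).items(): print(n,e2w(q,p).round(4))
print(e2w(q,cov(c.x[0],[(0,-138,21),(61,-138,21),(-61,-138,21)])).round(3))
# bystanders: cup centre bottom/ rim, bottle cap top
def tri(us,ut): 
    f=least_squares(lambda P:np.r_[proj("side",P)[0]-us,proj("top",P)[0]-ut],[.5,0,.05]); return f.x.round(3),f.fun.round(1)
print("cup rim",tri((227,172),(196,246)),"bottle",tri((306,344),(438,205)),"soap",tri((373,329),(375,150)))
```

```bash
python3 fit.py
```

```text
[ 0.53125522 -0.0891002   0.09414702  0.39311598  0.275239  ] [22.52388677 15.77003283]
[[0.1, 1.4], [-1.5, 0.1], [-1.0, -0.3], [0.5, 1.3], [-0.3, 1.0], [-2.3, -0.2], [-0.7, -1.6], [2.0, -0.2], [0.8, -0.5], [-1.1, -0.2], [-0.9, -0.3], [-0.1, -1.4], [-0.0, -0.7], [-0.5, -0.2], [0.6, -2.5], [1.5, 0.2], [-0.7, 1.5]]
[1.9483614] [[-1.8, 2.5], [0.5, 1.5], [-1.0, 1.9], [-0.1, -0.4]]
btn [[ 0.5228 -0.0926  0.1009]]
rcd [[ 0.5521 -0.1194  0.115 ]]
drop [[ 0.5305 -0.1284  0.1094]]
brk [[ 0.5245 -0.0529  0.115 ]]
[[0.445 0.03  0.213]
 [0.5   0.053 0.23 ]
 [0.391 0.008 0.196]]
cup rim (array([0.417, 0.175, 0.097]), array([-0.4,  0.1, -0. , -0.4])) bottle (array([ 0.489, -0.323,  0.171]), array([-1. ,  0.2,  0. , -1.4])) soap (array([ 0.644, -0.242,  0.012]), array([-0.6,  0.2,  0.1, -0.8]))
```

Create fit2.py:
```python
exec(open("fit.py").read().split("o=least")[0])
for name,ks,kt in (("nose",slice(0,5),slice(0,5)),("all",slice(None),slice(None)),("corn",slice(5,None),slice(5,None))):
  for fix in (0,1,2):
    def rr(q):
        q=np.r_[q[:3],q[3],np.radians(15)]
        if fix==1:q[2]=.102
        return np.r_[(proj("side",e2w(q,sp[ks]))-su[ks]).ravel(),(proj("top",e2w(q,tp[kt]))-tu[kt]).ravel()]
    if fix==2: continue
    o=least_squares(rr,[.5,0,.1,.3]); print(name,fix,o.x.round(4),o.cost.round(1)); print(o.fun.reshape(-1,2).round(1).tolist())
```

```bash
python3 fit2.py
```

```text
nose 0 [ 0.5308 -0.0897  0.0968  0.3993] 5.3
[[-0.2, 0.8], [-1.4, -0.5], [-0.9, -1.0], [0.2, 0.7], [-0.4, 0.3], [1.1, -0.3], [-0.8, -0.4], [-0.4, -0.4], [0.4, -1.2], [0.4, -0.8]]
nose 1 [ 0.53   -0.0912 -0.1961  0.3982] 10.5
[[-0.4, -0.4], [-1.5, -1.6], [-1.1, -1.9], [-0.1, -0.4], [-0.6, -0.8], [1.9, -0.4], [0.3, -0.5], [0.6, -0.5], [1.2, -1.2], [1.3, -0.8]]
all 0 [ 0.5313 -0.0889  0.0938  0.392 ] 19.4
[[0.1, 1.5], [-1.5, 0.2], [-1.0, -0.3], [0.5, 1.2], [-0.3, 0.9], [-2.5, -0.6], [-0.6, -1.2], [2.0, 0.3], [0.7, -0.5], [-1.2, -0.1], [-1.0, -0.2], [-0.2, -1.4], [-0.2, -0.8], [-0.6, -0.2], [0.4, -2.4], [1.5, 0.4], [-0.7, 1.6]]
all 1 [ 0.53   -0.091   0.7089  0.3898] 42.3
[[-0.2, -0.5], [-1.6, -1.4], [-1.4, -1.9], [0.0, -0.6], [-0.6, -0.9], [-3.3, -2.4], [-0.6, -3.3], [2.3, -1.5], [1.8, -0.6], [0.3, -0.3], [0.6, -0.2], [1.0, -1.3], [1.2, -0.8], [0.4, -0.6], [2.0, -3.0], [3.2, 0.6], [0.4, 2.0]]
corn 0 [ 0.5319 -0.0881  0.0898  0.3908] 9.8
[[-2.0, 0.3], [-0.4, -0.1], [2.0, 1.3], [-0.9, -0.1], [-0.2, -2.2], [0.7, 0.3], [-1.3, 1.4]]
corn 1 [ 0.5299 -0.0907  0.1005  0.3866] 31.4
[[-3.3, -2.6], [-0.5, -3.3], [2.2, -1.4], [0.3, -0.7], [2.1, -2.9], [3.0, 0.8], [0.1, 2.0]]
```

The rows are not in the units I measure in: shifts go in shares of 0.5 m and turns go in shares of 2 pi rad. I convert before sending: 0.0318 m / 0.5 = 0.0636, -0.0161 m / 0.5 = -0.0322, -0.115 rad / 6.2832 = -0.0183.

Call:
jog_arm(moves=[0, 0, 0, -0.04, -0.0183, 0, 0.0636, -0.0322, 0, 0, 0, 0.0636, -0.0322, 0, 0, 0, 0.0636, -0.0322, 0, 0, 0, 0.0636, -0.0322, 0, 0, 0, 0.0636, -0.0322, 0, 0, 0, 0.0636, -0.0322, 0, 0, 0, 0.0636, -0.0322, 0, 0, 0, 0.0636, -0.0322, 0, 0, 0, 0.0636, -0.0322, 0, 0, 0, 0.0636, -0.0322, 0, 0, 0, 0.0636, -0.0322, 0, 0, 0, 0.0636, -0.0322, 0, 0, 0, 0.0636, -0.0322, 0, 0, 0, 0.0636, -0.0322, 0, 0, 0, 0.0636, -0.0322, 0, 0, 0, 0.0636, -0.0322, 0, 0, 0, 0, 0, 0, 0, 0, 0, 0, 0, 0], squeeze=20)

```text
time: 1.68
tool_pos: [0.5231, -0.0924, 0.2358]
eef_rot: [0.98, 0.199, -0.001, -0.0]
force: [0.2, -0.1, -0.0]
width: 0.0004
finger_force: 0.0
```

Converted, 0.03 m / 0.5 = 0.06, 0.017 m / 0.5 = 0.034.

Call:
jog_arm(moves=[0, 0, 0, 0.06, 0, 0, 0, 0, 0.06, 0, 0, 0, 0, 0.06, 0, 0, 0, 0, 0.034, 0, 0, 0, 0, 0, 0, 0, 0, 0, 0, 0])

```text
time: 2.18
tool_pos: [0.5222, -0.0944, 0.1296]
eef_rot: [0.98, 0.197, -0.0, -0.0]
force: [-0.8, 0.3, 0.4]
width: 0.0005
finger_force: 0.0
```

Run:
```python
from station import bot, workorder, capture
import cv2,numpy as np
a=capture("side")["frame"][140:290,205:385,::-1]
b=capture("top")["frame"][110:260,235:375,::-1]
cv2.imwrite("pics/c2.png",np.hstack([cv2.resize(a,None,fx=2.5,fy=2.5,interpolation=2),cv2.resize(b,None,fx=2.5,fy=2.5,interpolation=2)])[:, :800])
```

```text
(no output)
```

View pics/c2.png

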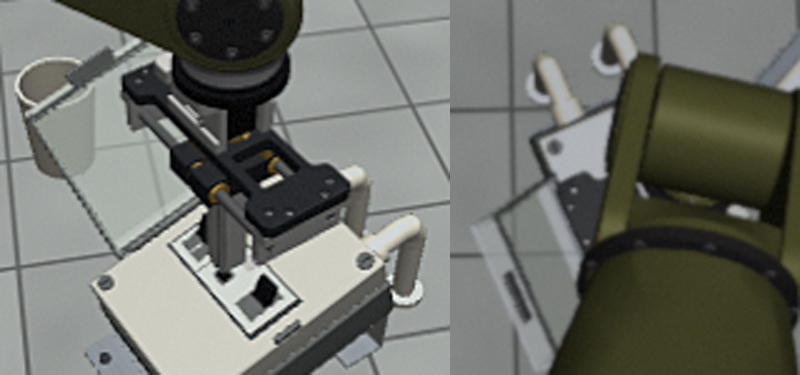

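The fingertips (about (225,270) in the crop) stand right over the black button at (224,276), and both levers are clear. I'll press in small steps.

Converted, 0.004 m / 0.5 = 0.008, 0.003 m / 0.5 = 0.006.

Call:
jog_arm(moves=[0, 0, 0, 0.008, 0, 0, 0, 0, 0.006, 0, 0, 0, 0, 0, 0, 0, 0, 0, 0, 0])

```text
time: 2.62
tool_pos: [0.5228, -0.0936, 0.1226]
eef_rot: [0.98, 0.198, 0.0, 0.0]
force: [0.1, -0.6, 0.7]
width: 0.0005
finger_force: 0.0
```

Call:
jog_arm(moves=[0, 0, 0, 0.004, 0, 0, 0, 0, 0, 0, 0, 0, 0, 0, 0])

```text
time: 2.87
tool_pos: [0.523, -0.0935, 0.1208]
eef_rot: [0.98, 0.198, 0.0, 0.0]
force: [1.4, 1.5, 3.4]
width: 0.0006
finger_force: 1.4
```

Call:
jog_arm(moves=[0, 0, 0, 0.004, 0, 0, 0, 0, 0, 0, 0, 0, 0, 0, 0])

```text
time: 3.12
tool_pos: [0.5231, -0.0936, 0.1187]
eef_rot: [0.98, 0.198, 0.0, 0.0]
force: [1.3, 0.8, 3.7]
width: 0.0004
finger_force: 1.6
```

Converted, 0.001 m / 0.5 = 0.002.

Call:
jog_arm(moves=[0, 0, 0, 0.002, 0, 0, 0, 0, 0, 0, 0, 0, 0, 0, 0, 0, 0, 0, 0, 0])

```text
time: 3.45
tool_pos: [0.5232, -0.0936, 0.1182]
eef_rot: [0.98, 0.198, 0.001, 0.0]
force: [0.7, 1.4, 8.3]
width: 0.0004
finger_force: 4.2
```

Call:
jog_arm(moves=[0, 0, 0, 0.0014, 0, 0, 0, 0, 0, 0, 0, 0, 0, 0, 0, 0, 0, 0, 0, 0, 0, 0, 0, 0, 0, 0, 0, 0, 0, 0])

```text
time: 3.95
tool_pos: [0.5233, -0.0935, 0.118]
eef_rot: [0.98, 0.198, 0.001, 0.0]
force: [-1.1, 1.4, 13.9]
width: 0.0005
finger_force: 6.9
```

Run:
```python
from station import bot, workorder, capture
import cv2,numpy as np
a=capture("side")["frame"][190:290,255:355,::-1]
cv2.imwrite("pics/c3.png",cv2.resize(a,None,fx=5,fy=5,interpolation=2))
```

```text
(no output)
```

View pics/c3.png

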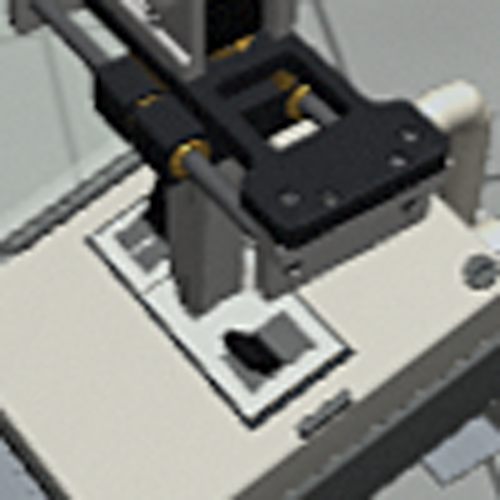

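The RCD lever has dropped (crop (250,352), leaning downhill). Next I'll retract, go to the downhill side of that lever and push it uphill.

Converted, -0.03 m / 0.5 = -0.06, 0.0255 m / 0.5 = 0.051.

Call:
jog_arm(moves=[0, 0, 0, -0.06, 0, 0, 0, 0, 0, 0, 0, -0.033, 0.036, 0, 0, 0, -0.033, 0.036, 0, 0, 0, 0, 0, 0, 0, 0, 0, 0, 0.051, 0, 0, 0, 0, 0, 0, 0, 0, 0, 0, 0, 0, 0, 0, 0, 0])

```text
time: 4.75
tool_pos: [0.5065, -0.1392, 0.1218]
eef_rot: [0.98, 0.198, -0.0, -0.0]
force: [0.4, -0.1, 0.5]
width: 0.0006
finger_force: 0.0
```

Run:
```python
from station import bot, workorder, capture
import cv2,numpy as np
s=bot.sense(); d=s["tool_pos"]-[.530,-.0911,.1025]; print(s["tool_pos"],d@[.922,.388,0],d@[-.388,.922,0],d[2])
a=capture("side")["frame"][190:290,255:355,::-1]
cv2.imwrite("pics/c4.png",cv2.resize(a,None,fx=5,fy=5,interpolation=2))
```

```text
[ 0.5064717  -0.13920917  0.12179222] -0.04035945464966883 -0.03522767122260116 0.019292223607133688
```

View pics/c4.png

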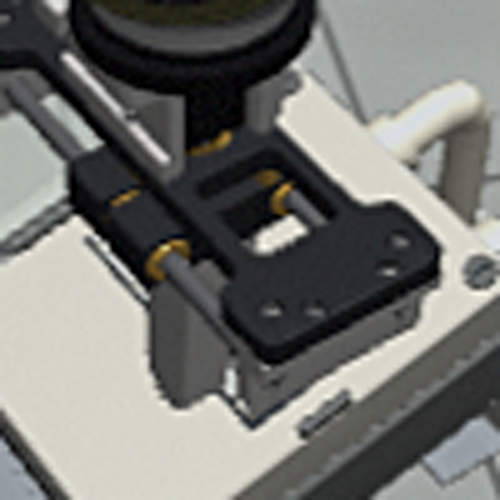

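The fingertip (crop (185,395)) is downhill of the now hidden RCD lever and over the plate, clear of everything.

Converted, 0.006 m / 0.5 = 0.012.

Call:
jog_arm(moves=[0, 0.012, 0, 0, 0, 0, 0.012, 0, 0, 0, 0, 0, 0, 0, 0, 0, 0, 0, 0, 0], only="pos|force:")

```text
tool_pos: [0.5176, -0.1346, 0.1213]
force: [-0.7, -1.0, -1.0]
finger_force: 0.6
```

Call:
jog_arm(moves=[0, 0.006, 0, 0, 0, 0, 0.006, 0, 0, 0, 0, 0, 0, 0, 0, 0, 0, 0, 0, 0], only="pos|force:")

```text
tool_pos: [0.523, -0.1325, 0.1213]
force: [-1.3, -1.6, 0.3]
finger_force: 0.6
```

Call:
jog_arm(moves=[0, 0.006, 0, 0, 0, 0, 0.006, 0, 0, 0, 0, 0, 0, 0, 0, 0, 0, 0, 0, 0], only="pos|force:")

```text
tool_pos: [0.5286, -0.13, 0.1212]
force: [-0.2, 1.0, 0.1]
finger_force: 0.0
```

Call:
jog_arm(moves=[0, 0.006, 0, 0, 0, 0, 0, 0, 0, 0, 0, 0, 0, 0, 0], only="pos|force:")

```text
tool_pos: [0.5313, -0.129, 0.1212]
force: [-0.9, -0.0, 0.9]
finger_force: 0.0
```

Converted, 0.003 m / 0.5 = 0.006, 0.002 m / 0.5 = 0.004.

Call:
jog_arm(moves=[0, 0.006, 0, 0, 0, 0, 0.004, 0, 0, 0, 0, 0, 0, 0, 0, 0, 0, 0, 0, 0, 0, 0, 0, 0, 0], only="pos|force:")

```text
tool_pos: [0.5343, -0.1277, 0.1209]
force: [-12.7, -5.6, 4.3]
finger_force: 7.4
```

Call:
jog_arm(moves=[0, -0.02, 0, 0, 0, 0, -0.028, 0, 0, 0, 0, 0, 0, 0, 0, 0, 0, 0, -0.08, 0, 0, 0, 0, -0.08, 0, 0, -0.06, 0, -0.06, 0, 0, -0.06, 0, 0, 0, 0, -0.06, 0, 0, 0, 0, 0, 0, 0, 0])

```text
time: 7.22
tool_pos: [0.4287, -0.1722, 0.2316]
eef_rot: [0.98, 0.197, 0.0, 0.001]
force: [0.8, 1.0, 0.3]
width: 0.0002
finger_force: 0.0
```

Run:
```python
from station import bot, workorder, capture
import cv2,numpy as np
a=capture("side")["frame"][160:310,205:385,::-1]
cv2.imwrite("pics/c5.png",cv2.resize(a,None,fx=4,fy=4,interpolation=2))
```

```text
(no output)
```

View pics/c5.png

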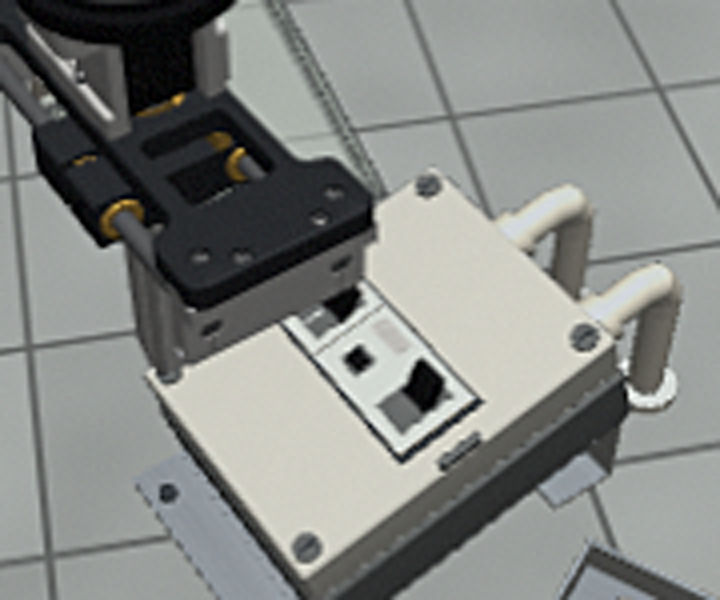

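The RCD lever is up again (crop (425,385)) and the breaker is still on (342,305). Now I'll go round to the left of the cover.

Converted, -0.036 m / 0.5 = -0.072, -0.034 m / 0.5 = -0.068.

Call:
jog_arm(moves=[0, 0, -0.06, 0, 0, 0, 0, -0.072, 0, 0, 0, 0, -0.072, 0, 0, 0, 0, -0.072, 0, 0, 0, 0, -0.072, 0, 0, 0, 0, -0.068, 0, 0, 0, 0, 0, 0, 0, 0, 0, 0, 0, 0])

```text
time: 7.93
tool_pos: [0.3509, 0.0221, 0.2311]
eef_rot: [0.98, 0.199, 0.001, 0.0]
force: [0.8, 0.2, -0.6]
width: 0.0
finger_force: 0.0
```

Call:
jog_arm(moves=[0, 0.048, 0, 0, 0, 0, 0.048, 0, 0, 0, 0, 0.048, 0, 0, 0, 0, 0.046, 0, 0.024, 0, 0, 0, 0, 0.024, 0, 0, 0, 0, 0, 0, 0, 0, 0, 0, 0])

```text
time: 8.52
tool_pos: [0.4384, 0.0569, 0.2063]
eef_rot: [0.98, 0.197, -0.001, -0.0]
force: [-0.1, 0.1, 0.3]
width: 0.0002
finger_force: 0.0
```

Run:
```python
from station import bot, workorder, capture
import cv2,numpy as np
from h import *
s=bot.sense(); d=s["tool_pos"]-[.530,-.0911,.1025]; print(s["joint_pos"].round(2),d@[.922,.388,0],d@[-.388,.922,0],d[2])
a=capture("side")["frame"][80:280,155:415,::-1]
cv2.imwrite("pics/c6.png",cv2.resize(a,None,fx=3,fy=3,interpolation=2))
q=[.530,-.0911,.1025,.398,np.radians(15)]
for a in np.arange(1.6,-.05,-.2):
    e=cov(a,(0,-115,21))[0]; print(round(a,1),e.round(), "TCP h,l,z:", (-e[2]*np.sin(q[4])).round(),(e[1]+12.5).round(),(102.5+e[2]*np.cos(q[4])+11).round())
```

```text
[ 0.05  0.07  1.82 -0.    1.26  1.22] -0.027024685248919798 0.17194533017258964 0.10375804790654324
1.6 [  0.  97. 117.] TCP h,l,z: -30.0 110.0 227.0
1.4 [  0.  74. 120.] TCP h,l,z: -31.0 87.0 229.0
1.2 [  0.  51. 118.] TCP h,l,z: -30.0 63.0 227.0
1.0 [  0.  29. 111.] TCP h,l,z: -29.0 41.0 221.0
0.8 [  0.   8. 100.] TCP h,l,z: -26.0 20.0 210.0
0.6 [  0. -10.  85.] TCP h,l,z: -22.0 2.0 196.0
0.4 [  0. -25.  67.] TCP h,l,z: -17.0 -12.0 178.0
0.2 [  0. -36.  46.] TCP h,l,z: -12.0 -23.0 158.0
0.0 [  0. -42.  24.] TCP h,l,z: -6.0 -29.0 137.0
```

View pics/c6.png

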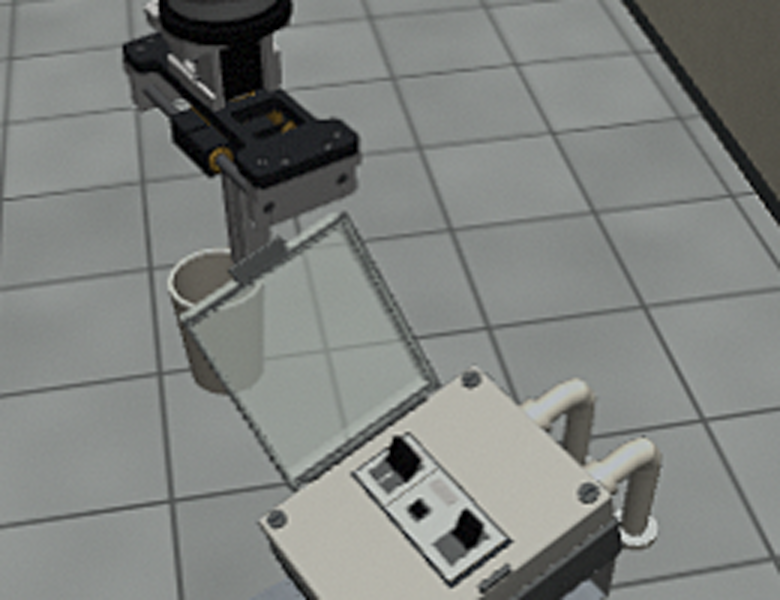

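The finger is left of the cover by its tab (crop (240,245)). Both levers are up and the cup is untouched.

Converted, 0.012 m / 0.5 = 0.024.

Call:
jog_arm(moves=[0, 0, 0.024, 0, 0, 0, 0, 0.024, 0, 0, 0, 0, 0.024, 0, 0, 0, 0, 0.024, 0, 0, 0, 0, 0.024, 0, 0, 0, 0, 0.024, 0, 0, 0, 0, 0, 0, 0], only="pos|force:")

```text
tool_pos: [0.4667, -0.0109, 0.2066]
force: [0.3, -0.3, -0.5]
finger_force: 0.0
```

Call:
jog_arm(moves=[0, 0, 0.024, 0, 0, 0, 0, 0.024, 0, 0, 0, 0, 0.024, 0, 0, 0, 0, 0.024, 0, 0, 0, 0, 0.024, 0, 0, 0, 0, 0.024, 0, 0, 0, 0, 0.02, 0, 0, 0, 0, 0, 0, 0, 0, 0, 0, 0, 0], only="pos|force:")

```text
tool_pos: [0.4979, -0.085, 0.2065]
force: [0.1, 0.4, 0.5]
finger_force: 0.0
```

```bash
python3 - <<'E'
from station import bot, workorder, capture
import cv2,numpy as np
s=bot.sense(); d=s["tool_pos"]-[.530,-.0911,.1025]; print(d@[.922,.388,0],d@[-.388,.922,0],d[2])
a=capture("side")["frame"][80:280,155:415,::-1]
cv2.imwrite("pics/c7.png",cv2.resize(a,None,fx=3,fy=3,interpolation=2))
E
```

```text
-0.027207804759684345 0.01808189546891364 0.10404892313659826
```

View pics/c7.png

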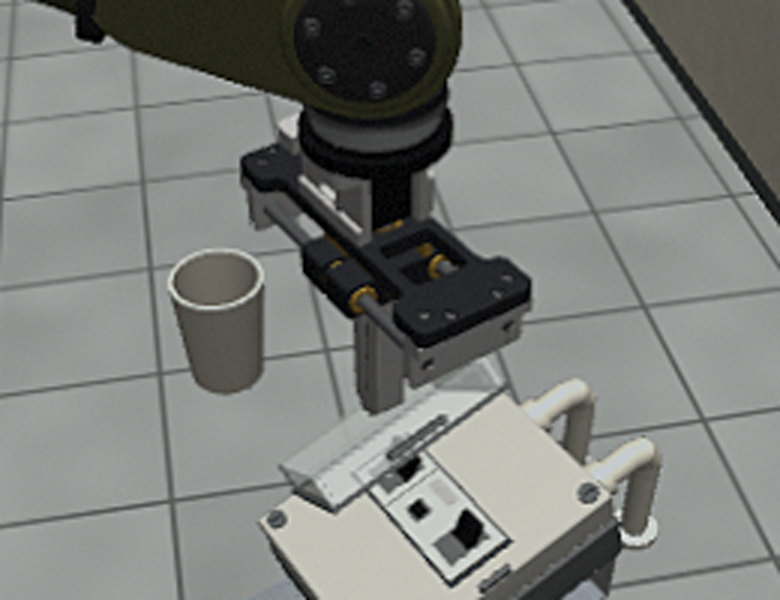

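The cover follows the finger and is past upright, roughly 0.8 rad, with its edge tab near (415,437) in the crop. Now I'll follow it down.

Converted, 0.01 m / 0.5 = 0.02, 0.006 m / 0.5 = 0.012.

Call:
jog_arm(moves=[0, 0.005, 0.016, 0.01, 0, 0, 0.005, 0.016, 0.012, 0, 0, 0.005, 0.014, 0.018, 0, 0, 0.005, 0.014, 0.018, 0, 0, 0.005, 0.011, 0.02, 0, 0, 0.005, 0.011, 0.02, 0, 0, 0.006, 0.006, 0.016, 0, 0, 0.004, 0.004, 0.014, 0, 0, 0, 0, 0, 0, 0, 0, 0, 0, 0], only="pos|force:")

```text
tool_pos: [0.534, -0.119, 0.1423]
force: [0.2, -0.5, -0.0]
finger_force: 0.0
```

Call:
jog_arm(moves=[0, 0, 0, 0.006, 0, 0, 0, 0, 0.004, 0, 0, 0, 0, 0, 0, 0, 0, 0, 0, 0], only="pos|force:")

```text
tool_pos: [0.5345, -0.1191, 0.1389]
force: [-1.4, 1.9, 7.7]
finger_force: 3.4
```

Converted, 0.0015 m / 0.5 = 0.003.

Call:
jog_arm(moves=[0, 0, 0, 0.003, 0, 0, 0, 0, 0, 0, 0, 0, 0, 0, 0, 0, 0, 0, 0, 0], only="pos|force:")

```text
tool_pos: [0.5347, -0.1191, 0.1384]
force: [-5.4, 1.8, 16.7]
finger_force: 8.6
```

Call:
jog_arm(moves=[0, 0, 0, -0.06, 0, 0, 0, 0, -0.08, 0, 0, -0.08, 0, -0.06, 0, 0, -0.08, 0, 0, 0, 0, -0.08, 0, 0, 0, 0, -0.08, 0, 0, 0, 0, 0, 0, 0, 0, 0, 0, 0, 0, 0], only="time|pos|force:")

```text
time: 12.12
tool_pos: [0.3919, -0.1791, 0.232]
force: [-0.0, -0.5, 0.5]
finger_force: 0.0
```

```bash
python3 - <<'E'
from station import bot, workorder, capture
import cv2,numpy as np
a=capture("side")["frame"][140:290,205:385,::-1]
b=capture("top")["frame"][110:260,165:385,::-1]
cv2.imwrite("pics/c8.png",np.vstack([cv2.resize(a,None,fx=2,fy=2,interpolation=2)[:,:360],cv2.resize(b,None,fx=2,fy=2,interpolation=2)[:,:360]]))
cv2.imwrite("pics/c8.png",np.hstack([cv2.resize(a,None,fx=2.2,fy=2.2,interpolation=2),cv2.resize(b,(396,330)[0:1]+(330,),interpolation=2)]))
E
```

```text
(no output)
```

View pics/c8.png

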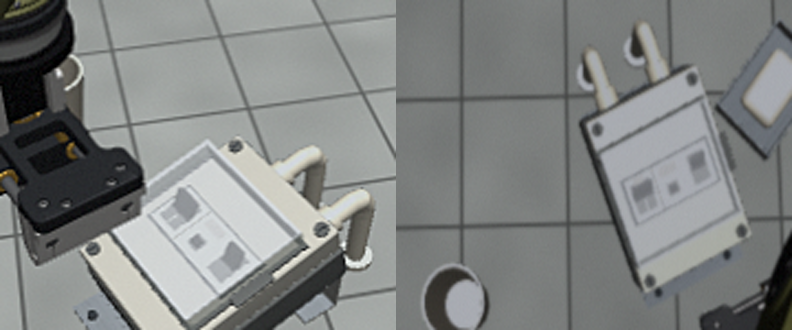

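The cover lies flat and shut on the plate. Both levers show up through it in the side crop at (185,200) and (232,255), and the cup and dish are in place.

```bash
python3 -c "
from station import bot, workorder, capture
print(workorder.close_job())"
```

```text
the job is handed in; nothing more can be done
None
```

The safety check is done and handed in: the test button tripped the earth-leakage lever, I lifted it back up until it stayed, and the cover is fully shut. The breaker is still on and nothing else was touched; it took about 12 s of the 61 s allowed.

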